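# Test a bottle stopper on the pin hardness tester and sort it by the reading

### The arm

A 7-joint arm with a two-finger parallel gripper is mounted at the origin on the work surface. World frame = base frame: x ahead of the robot, y to its left, z up, the work surface at z = 0. Lengths are in m, angles in degrees, forces in N, time in s.
With the tool pointing down it reaches from about 0.425 to 1.025 m from the base axis. Payload 3.6 kg.
Tool frame: the origin (TCP) lies at the very end of the fingers, on their centre line; the grasp point (between the pads) lies 19 mm behind it (arm.pinch_z is the distance from the TCP to the grasp point, in m); z points along the fingers, y is the line along which they close (so a half turn about z gives the same grasp; the last joint's range is limited). The gripper opens to 85 mm and grips with 20 to 120 N. Pads are 22 mm wide; open, the fingers measure 114 mm over their backs; the gripper's body (76 mm by 85 mm) begins 54 mm behind the grasp point. The pads swing forward as they close: fully open they stand 13 mm farther back than shut.
Start: joints at [65.632, 33.873, 2.773, 92.16, -1.908, 54.013, -1.931], TCP at [0.236, -0.685, 0.231] pointing down, gripper open.
Joint ranges: [-153.93, 153.93], [-27.13, 128.08], [-72.61, 78.16], [10.71, 143.7], [-87.88, 267.88], [4.46, 118.87], [-176.78, 176.78]. Speed limits (degrees/s): [147.25, 147.25, 180, 180, 180, 180, 180].

### API

Orientations are given as [roll, pitch, yaw] about the fixed x, y, z axes, in that order (R = Rz(yaw) Ry(pitch) Rx(roll)).
In Python, from rig import arm, camera gives the robot as it stands.
- The arm moves only by the tool play_rows, never from a script. Its argument "commands" is a list of rows, each an object of numbers: "tx", "ty", "tz": the shift along the tool's x, y, z in cm; "wx", "wy", "wz": the turn, a rotation vector about the tool's x, y, z in degrees. A call has 1 to 12 rows; each row shifts and turns the commanded pose from where the row before left it, along the tool's axes as they then stand; what a row does not reach is not made up. A row lasts 1/12 s, in which the tool goes at most 41.7 mm and 7.16 degrees, less where a joint would pass 70% of its speed; a pose out of reach is approached as far as the arm can. A call with a gripper value outside its range is refused whole. "fingers" is the opening, from 0 (shut) to 1 (fully open), set as the call begins (left out, the last holds). The fingers move at their own pace and stop on an object; "force" is the grip in N (left out, the last holds). Time passes only in rows, so rows that do not move let the fingers close. It gives the time, the measured TCP pose, the force, the opening and the grip force at its end, in the units of the state.
- arm.state(): the state, without advancing time (a new reading comes with each control period).
- camera(name): name is "scene" or "top"; returns a dict with "color" (480x640x3 uint8, blue, green, red), "mtx" (3x3 intrinsics, pixels), "R" (3x3) and "t" (3): a world point X has camera coordinates R X + t. Camera axes: x right, y down, z forward; pixel columns grow to the right and rows downward; lengths in m; the calibration is good to about 2 mm. A picture is of the moment at which its call begins. There is no depth.
- arm.sign_off(): hands the job in; it is judged then, once.
The state is a dict: "clock": time; "joint_pos": joint angles; "joint_vel": joint speeds; "effort": joint torques, N m; "position": TCP position; "ee_rot": TCP orientation; "wrist_force": force on the tool from outside, world axes, zero at the start; "moment": the same for the moment, N m; "width": finger opening in m; "grip_force": force on a finger pad.
Only numpy, scipy, OpenCV 4.12 (cv2) and the standard library are available. Lean on these libraries where they do the work, as an engineer would, in place of code of your own. Each camera call takes 0.05 s, during which the arm holds its last target. There are 200 camera calls.

### The job

Test how hard the rubber in the knobbed stopper is: centre it upright over the tester's sprung pin, press it down until it lies flat on the plate and hold it there for a good second with about 15 N in all (12 to 19 N, never over 25 N), then lift it off. Read which dotted sector of the dial the hand stopped in and stand the stopper, upright, in the middle of the tray with that number of studs (on a line, either neighbour will do). Do not push the pin in with anything else, and leave the other things on the bench where they are.

Things in the scene. Friction and masses are not known exactly. Their poses are not given: they have to be found in the camera images.
- stopper: The stopper under test, the only one with a knob, upright on the bench: grey hard-plastic disc 46 across, 22 tall, with a grip knob 28 across, 28 tall on top. In the middle of its flat underside, flush, a black rubber plug 13 across; how soft is not seen (pin sinks 1.2 to 6.9 mm). About 80 g. Origin: centre of the underside; z up through the knob.
- tester: Hardness tester, fixed to the bench: grey box 140 (x) x 210 (y) x 42 tall. On its right half (-y) a round aluminium press plate 52 across with a sprung steel pin in its middle; on its left half (+y) a round white dial 100 across, under a clear cover 53 above the bench. Origin: centre of the underside; z up, x away from the robot at yaw 0.
- press_axis (a point): Point on the axis of pin and plate, fixed to the box 47 above the bench. The plate's height is not measured: its top is 8 to 16 above this point. The pin, 4 across, stands 8 out of the plate and yields at 1.6 N plus 0.8 N per mm, so even the hardest plug lies on the plate before 8 N; more force goes into the plate, on a stiff buffer (12 N per mm).
- pointer (a joint): Black hand (pointer) of the dial (rad, grows clockwise from above, starts at 0). The pin drives it 0.5 rad per mm pushed in; it stays at the largest reading. Lines at 0, 1.5, 2.5, 3.8 part the sectors of one dot (soft), two, three dots (hard); past 3.8 the pin met the hard skirt: a spoiled test. Reading with the stopper flat: 0.5 x (8 less mm sunk into the plug).
- dial (a point): Centre of the dial's face, 42 above the bench, axes as the tester's. The hand, 32 long, turns about it: at 0 it points 109 degrees from +y, turned by way of -x, at 1.9 rad along +y.
- tray_1: White square tray fixed to the bench, 84 x 84 outside, walls 3 thick and 12 tall, floor 3 thick, with one stud (12 across, dark) on a tab on its -x side. Origin: centre of the underside; z up.
- tray_2: White square tray fixed to the bench, 84 x 84 outside, walls 3 thick and 12 tall, floor 3 thick, with two studs (12 across, dark) on a tab on its -x side. Origin: centre of the underside; z up.
- tray_3: White square tray fixed to the bench, 84 x 84 outside, walls 3 thick and 12 tall, floor 3 thick, with three studs (12 across, dark) on a tab on its -x side. Origin: centre of the underside; z up.
- flask: Bystander, loose: cone-shaped glass flask, 122 tall, 76 across. Origin: centre of the underside.
- buffer_bottle: Bystander, loose: white bottle, 150 tall, 66 across. Origin: centre of the underside.
- amber_bottle: Bystander, loose: amber bottle, 110 tall, 52 across. Origin: centre of the underside.
- jar: Bystander, loose: glass jar, 70 tall, 68 across. Origin: centre of the underside.
- vial: Bystander, loose: small white vial, 45 tall, 26 across. Origin: centre of the underside.
- bung: Bystander, loose: plain tapered brown rubber bung without knob, 28 tall, 34 across. Origin: centre of the underside.
- screwdriver: Bystander, loose: yellow-handled screwdriver lying on the bench. Origin: on its axis.
Not all that is in view belongs to the job. Leave any purple or yellow look-alike of the tray_3 alone. Leave any turquoise look-alike of the stopper alone.

How it is judged (in metres and radians):
On the way:
1. the stopper is held upright and centred on the tester with 10 to 21 N (flat on the plate) for 0.8 s (contact force between stopper and tester between 10 and 21 N and angle between stopper's own z axis and vertical below 0.1 rad and horizontal distance between stopper and press_axis below 0.006 m), for 0.8 s.
At the end, for the whole second after the job is handed in: The stopper stands upright (0.08 rad), at rest, on the floor of the tray whose stud count is the hand's sector (to 1.5 one, 1.5 to 2.5 two, above three; within 0.1 rad of a line either neighbour), its centre within 21 mm of the tray's along both sides, off the tester (((value of joint pointer between 0.3 and 1.6 rad and x of stopper in the frame of tray_1 between -0.021 and 0.021 m and y of stopper in the frame of tray_1 between -0.021 and 0.021 m and z of stopper in the frame of tray_1 below 0.006 m) or (value of joint pointer between 1.4 and 2.6 rad and x of stopper in the frame of tray_2 between -0.021 and 0.021 m and y of stopper in the frame of tray_2 between -0.021 and 0.021 m and z of stopper in the frame of tray_2 below 0.006 m) or (value of joint pointer above 2.4 rad and x of stopper in the frame of tray_3 between -0.021 and 0.021 m and y of stopper in the frame of tray_3 between -0.021 and 0.021 m and z of stopper in the frame of tray_3 below 0.006 m)) and angle between stopper's own z axis and vertical below 0.08 rad and linear speed of stopper below 0.01 m/s and contact force between stopper and tester below 0.05 N); the robot touches nothing.
It fails at once if the stopper is pressed on the tester with more than 25 N (contact force between stopper and tester above 25 N).
It fails at once if the hand is driven past 3.8 (the pin stood against the hard skirt or was pushed fully in) (value of joint pointer above 3.9 rad).
It fails at once if the gripper itself pushes on the tester (contact force between the fingers and tester above 3 N).
It fails at once if another thing on the bench is moved by more than 30 mm (distance of any of flask, buffer_bottle, amber_bottle, jar, vial, bung, screwdriver from where it was at the start of the episode above 0.03 m).
It also fails if it takes over 51 s, if anything falls off the work surface, if the arm or the gripper's body presses on something with over 40 N, if the wrist force passes 120 N, or if a joint passes its speed limit or range.

## Working session

There is one attempt and no reset: what is moved stays moved. The work goes in short steps, Python scripts to look and compute and a tool call to move; the robot and the scene stay as the last step left them, time stands still between calls to the robot, and variables do not carry over. Pictures are saved under pics/ and viewed, at most 10 in all, crops included, and the job is handed in when it is done.

Besides the shell and the picture viewer there is one more tool, called after "Request:" in YAML: its name, and indented under it one key for each argument. play_rows: Moves the arm, as the interface text tells. Its arguments: {"type":"object","properties":{"commands":{"type":"array","items":{"type":"object","properties":{"tx":{"type":"number"},"ty":{"type":"number"},"tz":{"type":"number"},"wx":{"type":"number"},"wy":{"type":"number"},"wz":{"type":"number"}}}},"fingers":{"type":"number"},"force":{"type":"number"}},"required":["commands"]}

```bash
ls; mkdir -p pics
python3 - <<'E'
from rig import arm,camera
import cv2,pickle
d={n:camera(n) for n in("scene","top")}
pickle.dump(d,open('d.pkl','wb'))
for n in d: cv2.imwrite(f'pics/{n}0.png',d[n]["color"]); print(n,d[n]["mtx"].tolist(),d[n]["R"].tolist(),d[n]["t"].tolist())
print(arm.state())
E
```

```text
pics
scene [[467.9529201574452, 0.0, 309.47336170041797], [0.0, 467.9529201574452, 237.52508570126102], [0.0, 0.0, 1.0]] [[0.47640544855379635, 0.8792151045787588, -0.004318387293722622], [0.5538678487314326, -0.30392229264501325, -0.7751526599161059], [-0.6828383811194794, 0.3668951347646373, -0.6317592146982642]] [-0.2108912086472949, -0.22596458346715656, 1.4528416365040029]
top [[563.3125216928688, 0.0, 314.1680525738528], [0.0, 563.3125216928688, 240.92934786797198], [0.0, 0.0, 1.0]] [[-0.008015284038252295, -0.999906262865405, 0.01110048216635781], [-0.9902957761473915, 0.006397038229959239, -0.13882850444530445], [0.1387444808503085, -0.0121055104982785, -0.9902542227373506]] [-0.03526641644900969, 0.5017865155172058, 1.3745350791631639]
{'clock': 0.1, 'joint_pos': array([65.63005175, 33.9219151 ,  2.76777572, 92.22965963, -1.90914669,
       54.01559422, -1.93140512]), 'joint_vel': array([-0.01806915, -0.0456504 , -0.04761913, -0.20183767,  0.06326913,
        0.05881443,  0.08830957]), 'effort': array([ 5.74879072e-03, -5.49995363e+01,  1.55387208e+00, -1.98823982e+01,
        9.81254299e-03,  3.82546219e-03,  1.10390997e-05]), 'position': array([ 0.23595008, -0.68471454,  0.23023323]), 'ee_rot': array([-1.79879106e+02,  5.89091020e-03,  1.90160126e+01]), 'wrist_force': array([ 0.13458318, -0.83582809,  0.50278162]), 'moment': array([-0.00391625,  0.00428639, -0.01266258]), 'grip_force': 0.0, 'width': 0.08524929332422951}
```

View pics/top0.png

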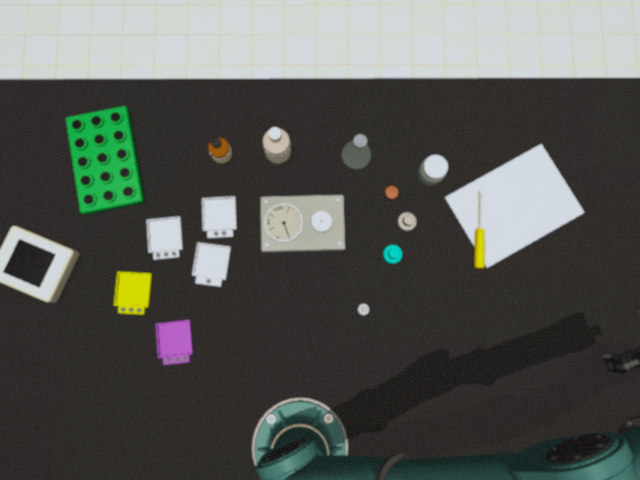

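View pics/scene0.png

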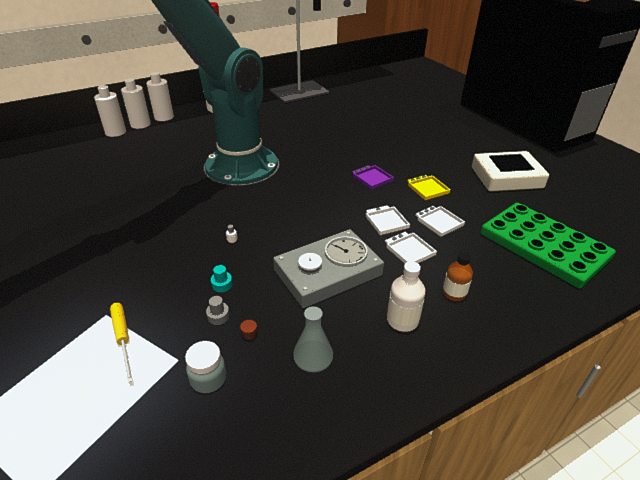

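The top view shows the stopper (407,221), turquoise look-alike (393,254), tester (303,223) with the plate at (321,221), and trays at (164,238), (219,215) and (211,263). I'll enlarge both views.

Run:
```python
import cv2,pickle,numpy as np
d=pickle.load(open('d.pkl','rb'))
t=d['top']['color'];s=d['scene']['color']
f=lambda im,x,y,w,h,k:cv2.resize(im[y:y+h,x:x+w],None,fx=k,fy=k,interpolation=cv2.INTER_CUBIC)
a=f(t,140,180,130,115,4);b=f(t,250,180,130+50,95,4)
cv2.imwrite('pics/a.png',np.vstack([f(t,245,180,190,90,4),np.pad(f(t,140,185,110,60,4)[:, :],((0,0),(0,320),(0,0)))[:, :760]]))
cv2.imwrite('pics/b.png',f(s,180,195,290,150,2.7))
```

```text
(no output)
```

View pics/a.png

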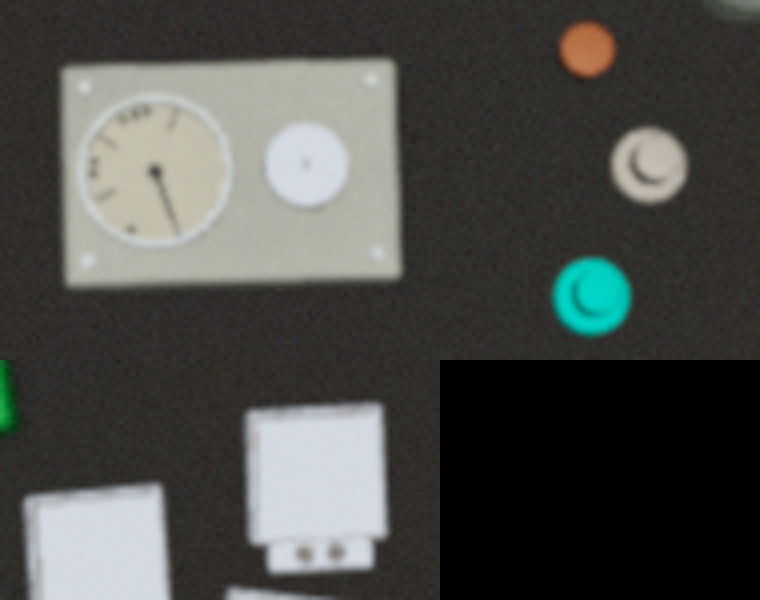

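View pics/b.png

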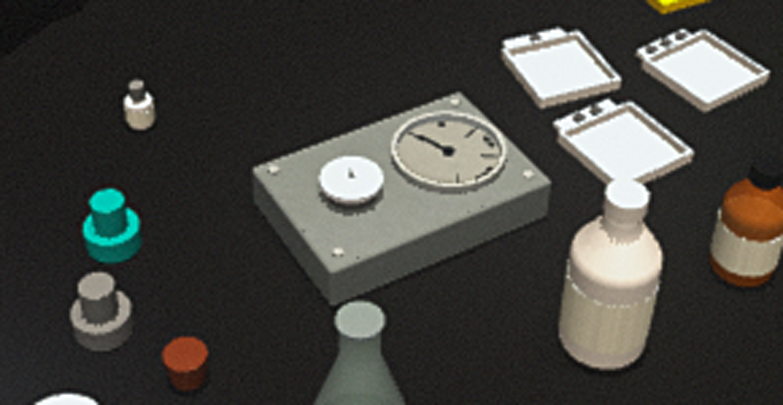

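The crops show the plate centre near crop-a (307,166), the stopper knob top (656,158) and its disc (649,165). Tray 2 is at top px (219,215), tray 3 at (164,238) and tray 1 at (211,263), the one nearest the robot. Next I'll refine these with centroids and triangulate.

```bash
cat > h.py <<'E'
import cv2,numpy as np
def ray(c,u,v,z):
    d=c['R'].T@np.linalg.solve(c['mtx'],[u,v,1.]); o=-c['R'].T@c['t']; return o+d*(z-o[2])/d[2]
def tri(c1,p1,c2,p2):
    P=[c['mtx']@np.c_[c['R'],c['t']] for c in(c1,c2)]
    X=cv2.triangulatePoints(P[0],P[1],np.float64(p1),np.float64(p2)).ravel(); return X[:3]/X[3]
def proj(c,X):
    p=c['mtx']@(c['R']@np.array(X)+c['t']); return p[:2]/p[2]
def fit(c,box,th,inv=False):
    x,y,w,h=box; g=cv2.cvtColor(c['color'],cv2.COLOR_BGR2GRAY)[y:y+h,x:x+w]
    g=cv2.resize(g,None,fx=8,fy=8,interpolation=cv2.INTER_CUBIC); m=(g>th).astype('uint8')
    k=max(cv2.findContours(m,0,1)[0],key=cv2.contourArea)
    r=lambda p:(np.array(p)+.5)/8-.5+[x,y]
    e=cv2.fitEllipse(k); q=cv2.minAreaRect(k)
    return r(e[0]),np.array(e[1])/8,r(q[0]),np.array(q[1])/8,q[2],r(cv2.approxPolyDP(k,24,True)[:,0])
E
python3 - <<'E'
import pickle;from h import *
np.set_printoptions(precision=4,suppress=True)
d=pickle.load(open('d.pkl','rb'));t=d['top'];s=d['scene']
C=lambda u,v:((u+.5)/4-.5+245,(v+.5)/4-.5+180)
B=lambda u,v:((u+.5)/2.7-.5+180,(v+.5)/2.7-.5+195)
print('knob',tri(t,C(656,158),s,B(97,284)),ray(t,*C(656,158),.05),ray(s,*B(97,284),.05))
e=fit(t,(393,207,28,28),110);print('disc',e[0],e[1],ray(t,*e[0],.022))
e=fit(t,(307,207,28,28),207);print('plate',e[0],e[1],tri(t,e[0],s,B(351,178)),ray(t,*e[0],.059),ray(t,*C(307,166),.059),ray(s,*B(351,178),.059))
for n,c in(('dial',C(154,170)),):print(n,ray(t,*c,.042))
for n,b in(('tester',(255,188,95,70)),):
    e=fit(t,b,110); print(n,e[2:5],ray(t,*e[2],.042));print(np.array([ray(t,*p,.042) for p in e[5]]))
for n,b in(('t2',(195,190,48,50)),('t1',(186,237,48,54)),('t3',(140,210,48,52))):
    e=fit(t,b,120);print(n,np.array([ray(t,*p,.012) for p in e[5]])[:,:2])
for x,y in((363,309),(393,254),(391,192)):print(ray(t,x,y,.03))
E
```

```text
knob [ 0.553  -0.2748  0.0492] [ 0.5528 -0.2748  0.05  ] [ 0.5538 -0.2749  0.05  ]
disc [406.7983 220.8779] [18.1964 18.8305] [ 0.5533 -0.2751  0.022 ]
plate [321.2135 220.5581] [18.797 19.023] [ 0.549  -0.0566  0.0581] [ 0.5489 -0.0564  0.059 ] [ 0.5475 -0.0568  0.059 ] [ 0.5499 -0.0573  0.059 ]
dial [0.5485 0.0384 0.042 ]
tester (array([302.208 , 222.5992]), array([55.4396, 84.0692]), 88.5797348022461) [ 0.5471 -0.0093  0.042 ]
[[ 0.6162 -0.1119  0.042 ]
 [ 0.6141  0.0939  0.042 ]
 [ 0.4773  0.0923  0.042 ]
 [ 0.4803 -0.1127  0.042 ]]
t2 [[0.6225 0.1644]
 [0.6177 0.2492]
 [0.5387 0.2467]
 [0.5152 0.232 ]
 [0.5189 0.1683]
 [0.5411 0.159 ]]
t1 [[0.5044 0.2574]
 [0.4257 0.2708]
 [0.4008 0.2615]
 [0.3915 0.1977]
 [0.4125 0.1839]
 [0.492  0.1746]]
t3 [[0.5721 0.3059]
 [0.5632 0.3889]
 [0.4822 0.3828]
 [0.4612 0.3676]
 [0.469  0.303 ]
 [0.4944 0.2954]]
[ 0.3315 -0.1583  0.03  ]
[ 0.4679 -0.2364  0.03  ]
[ 0.6268 -0.2357  0.03  ]
```

Both cameras agree within about 1 mm, and the sizes match. The stopper is at (0.553,-0.275), the plate axis at (0.548,-0.057) and the plate top near 0.058. I'll turn the tool to yaw 0 and move over the stopper.

Request:
play_rows:
  commands:
    - {"wz": 6.34}
    - {"wz": 6.34}
    - {"wz": 6.33}
    - {"tx": 2,"ty": -2.5}
    - {"tx": 2,"ty": -2.5}
    - {"tx": 2,"ty": -2.5}
    - {"tx": 2,"ty": -2.5}
    - {"tx": 2,"ty": -2.5}
    - {"tx": 2,"ty": -2.5}
    - {"tx": 2,"ty": -2.5}
    - {"tx": 2,"ty": -2.5}
    - {"tx": 2,"ty": -2.5}
  fingers: 1

```text
validation failed for argument at $.co...
```

Request:
play_rows:
  commands:
    - {"tx": 2,"ty": -2.5}
    - {"tx": 2,"ty": -2.5}
    - {"tx": 2,"ty": -2.5}
    - {"tx": 2,"ty": -2.5}
    - {"tx": 2,"ty": -2.5}
    - {"tx": 2,"ty": -2.5}
    - {"tx": 1.7,"ty": -2.5}
    - {"ty": -1}
    - {}
    - {}
    - {}

```text
validation failed for argument at $.co...
```

Request:
play_rows:
  commands:
    - {"tx": 0,"ty": 0,"tz": 0,"wx": 0,"wy": 0,"wz": 6.34}
    - {"tx": 0,"ty": 0,"tz": 0,"wx": 0,"wy": 0,"wz": 6.34}
    - {"tx": 0,"ty": 0,"tz": 0,"wx": 0,"wy": 0,"wz": 6.33}
  fingers: 1

```text
clock: 0.35
position: [0.2359, -0.685, 0.2306]
ee_rot: [-179.9, 0.0, -0.3]
wrist_force: [0.0, -0.1, 0.0]
width: 0.0854
grip_force: 0.0
```

Request:
play_rows:
  commands:
    - {"tx": 2,"ty": -2.5,"tz": 0,"wx": 0,"wy": 0,"wz": 0}
    - {"tx": 2,"ty": -2.5,"tz": 0,"wx": 0,"wy": 0,"wz": 0}
    - {"tx": 2,"ty": -2.5,"tz": 0,"wx": 0,"wy": 0,"wz": 0}
    - {"tx": 2,"ty": -2.5,"tz": 0,"wx": 0,"wy": 0,"wz": 0}
    - {"tx": 2,"ty": -2.5,"tz": 0,"wx": 0,"wy": 0,"wz": 0}
    - {"tx": 2,"ty": -2.5,"tz": 0,"wx": 0,"wy": 0,"wz": 0}
    - {"tx": 2,"ty": -2.5,"tz": 0,"wx": 0,"wy": 0,"wz": 0}
    - {"tx": 2,"ty": -2.5,"tz": 0,"wx": 0,"wy": 0,"wz": 0}
    - {"tx": 2,"ty": -2.5,"tz": 0,"wx": 0,"wy": 0,"wz": 0}
    - {"tx": 2,"ty": -2.5,"tz": 0,"wx": 0,"wy": 0,"wz": 0}
    - {"tx": 2,"ty": -2.5,"tz": 0,"wx": 0,"wy": 0,"wz": 0}
    - {"tx": 2,"ty": -2.5,"tz": 0,"wx": 0,"wy": 0,"wz": 0}

```text
clock: 1.35
position: [0.4767, -0.3838, 0.2309]
ee_rot: [-180.0, 0.0, 0.0]
wrist_force: [-0.2, -0.5, -0.8]
width: 0.0851
grip_force: 0.0
```

Request:
play_rows:
  commands:
    - {"tx": 2,"ty": -2.5,"tz": 2,"wx": 0,"wy": 0,"wz": 0}
    - {"tx": 2,"ty": -2.5,"tz": 2,"wx": 0,"wy": 0,"wz": 0}
    - {"tx": 2,"ty": -2.5,"tz": 2,"wx": 0,"wy": 0,"wz": 0}
    - {"tx": 1.7,"ty": -2.5,"tz": 2,"wx": 0,"wy": 0,"wz": 0}
    - {"tx": 0,"ty": -1,"tz": 2,"wx": 0,"wy": 0,"wz": 0}
    - {"tx": 0,"ty": 0,"tz": 0,"wx": 0,"wy": 0,"wz": 0}
    - {"tx": 0,"ty": 0,"tz": 0,"wx": 0,"wy": 0,"wz": 0}
    - {"tx": 0,"ty": 0,"tz": 0,"wx": 0,"wy": 0,"wz": 0}

```text
clock: 2.02
position: [0.5526, -0.2776, 0.1321]
ee_rot: [179.9, -0.0, -0.1]
wrist_force: [1.1, -0.4, -0.0]
width: 0.0853
grip_force: 0.0
```

Request:
play_rows:
  commands:
    - {"tx": 0.05,"ty": -0.27,"tz": 2,"wx": 0,"wy": 0,"wz": 0}
    - {"tx": 0,"ty": 0,"tz": 2,"wx": 0,"wy": 0,"wz": 0}
    - {"tx": 0,"ty": 0,"tz": 2,"wx": 0,"wy": 0,"wz": 0}
    - {"tx": 0,"ty": 0,"tz": 2,"wx": 0,"wy": 0,"wz": 0}
    - {"tx": 0,"ty": 0,"tz": 1.6,"wx": 0,"wy": 0,"wz": 0}
    - {"tx": 0,"ty": 0,"tz": 1,"wx": 0,"wy": 0,"wz": 0}
    - {"tx": 0,"ty": 0,"tz": 0,"wx": 0,"wy": 0,"wz": 0}
    - {"tx": 0,"ty": 0,"tz": 0,"wx": 0,"wy": 0,"wz": 0}
    - {"tx": 0,"ty": 0,"tz": 0,"wx": 0,"wy": 0,"wz": 0}

```text
clock: 2.77
position: [0.5544, -0.2741, 0.0267]
ee_rot: [179.9, -0.1, -0.1]
wrist_force: [1.0, 0.7, -0.2]
width: 0.0856
grip_force: 0.0
```

Request:
play_rows:
  commands:
    - {"tx": 0,"ty": 0,"tz": 0,"wx": 0,"wy": 0,"wz": 0}
    - {"tx": 0,"ty": 0,"tz": 0,"wx": 0,"wy": 0,"wz": 0}
    - {"tx": 0,"ty": 0,"tz": 0,"wx": 0,"wy": 0,"wz": 0}
    - {"tx": 0,"ty": 0,"tz": 0,"wx": 0,"wy": 0,"wz": 0}
    - {"tx": 0,"ty": 0,"tz": 0,"wx": 0,"wy": 0,"wz": 0}
    - {"tx": 0,"ty": 0,"tz": 0,"wx": 0,"wy": 0,"wz": 0}
    - {"tx": 0,"ty": 0,"tz": 0,"wx": 0,"wy": 0,"wz": 0}
    - {"tx": 0,"ty": 0,"tz": 0,"wx": 0,"wy": 0,"wz": 0}
    - {"tx": 0,"ty": 0,"tz": 0,"wx": 0,"wy": 0,"wz": 0}
    - {"tx": 0,"ty": 0,"tz": 0,"wx": 0,"wy": 0,"wz": 0}
    - {"tx": 0,"ty": 0,"tz": 0,"wx": 0,"wy": 0,"wz": 0}
    - {"tx": 0,"ty": 0,"tz": 0,"wx": 0,"wy": 0,"wz": 0}
  fingers: 0
  force: 60

```text
clock: 3.77
position: [0.5542, -0.2729, 0.0259]
ee_rot: [180.0, -0.1, 0.0]
wrist_force: [-0.8, -0.1, 5.6]
width: 0.026
grip_force: 58.8
```

Request:
play_rows:
  commands:
    - {"tx": 0,"ty": 0,"tz": -1,"wx": 0,"wy": 0,"wz": 0}
    - {"tx": 0,"ty": 0,"tz": -2,"wx": 0,"wy": 0,"wz": 0}
    - {"tx": 0,"ty": 0,"tz": -3,"wx": 0,"wy": 0,"wz": 0}
    - {"tx": 0,"ty": 0,"tz": -2,"wx": 0,"wy": 0,"wz": 0}
    - {"tx": 0,"ty": 0,"tz": -1,"wx": 0,"wy": 0,"wz": 0}
    - {"tx": 0,"ty": 0,"tz": 0,"wx": 0,"wy": 0,"wz": 0}
    - {"tx": 0,"ty": 0,"tz": 0,"wx": 0,"wy": 0,"wz": 0}
    - {"tx": 0,"ty": 0,"tz": 0,"wx": 0,"wy": 0,"wz": 0}

```text
clock: 4.43
position: [0.5526, -0.2721, 0.114]
ee_rot: [-179.9, 0.1, 0.0]
wrist_force: [-0.2, 0.7, -0.9]
width: 0.0263
grip_force: 59.0
```

Request:
play_rows:
  commands:
    - {"tx": 0,"ty": -1.3,"tz": 0,"wx": 0,"wy": 0,"wz": 0}
    - {"tx": 0,"ty": -2.5,"tz": 0,"wx": 0,"wy": 0,"wz": 0}
    - {"tx": -0.1,"ty": -3,"tz": 0,"wx": 0,"wy": 0,"wz": 0}
    - {"tx": -0.1,"ty": -3,"tz": 0,"wx": 0,"wy": 0,"wz": 0}
    - {"tx": -0.1,"ty": -3,"tz": 0,"wx": 0,"wy": 0,"wz": 0}
    - {"tx": -0.1,"ty": -3,"tz": 0,"wx": 0,"wy": 0,"wz": 0}
    - {"tx": -0.1,"ty": -3,"tz": 0,"wx": 0,"wy": 0,"wz": 0}
    - {"tx": 0,"ty": -2,"tz": 0,"wx": 0,"wy": 0,"wz": 0}
    - {"tx": 0,"ty": -1,"tz": 0,"wx": 0,"wy": 0,"wz": 0}
    - {"tx": 0,"ty": 0,"tz": 0,"wx": 0,"wy": 0,"wz": 0}
    - {"tx": 0,"ty": 0,"tz": 0,"wx": 0,"wy": 0,"wz": 0}
    - {"tx": 0,"ty": 0,"tz": 0,"wx": 0,"wy": 0,"wz": 0}

```text
clock: 5.43
position: [0.5484, -0.0567, 0.115]
ee_rot: [179.9, 0.0, -0.1]
wrist_force: [-0.5, -0.7, -0.8]
width: 0.0261
grip_force: 59.1
```

Run:
```python
from rig import arm,camera
import cv2,pickle,numpy as np
d={n:camera(n) for n in("scene","top")}
pickle.dump(d,open('d1.pkl','wb'))
f=lambda im,x,y,w,h,k:cv2.resize(im[y:y+h,x:x+w],None,fx=k,fy=k,interpolation=cv2.INTER_CUBIC)
cv2.imwrite('pics/c.png',np.hstack([f(d['scene']['color'],270,170,100,120,4),f(d['top']['color'],270,170,100,120,4)]))
s=arm.state();print(s['position'],s['ee_rot'],s['wrist_force'],s['width'],s['grip_force'])
```

```text
[ 0.54851441 -0.05704762  0.11522267] [ 1.79932713e+02  5.78449869e-03 -1.84224694e-01] [ 0.29976871 -0.96218791 -0.08301568] 0.02625096030071797 59.1151088476181
```

View pics/c.png

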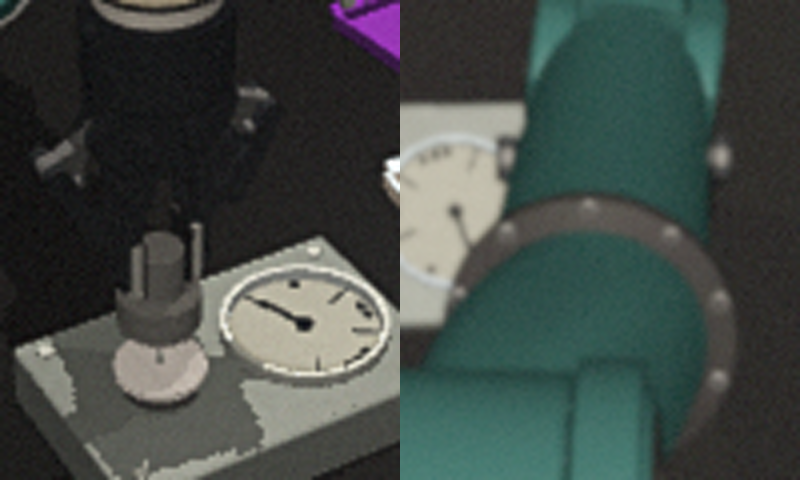

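The held stopper is upright, centred over the plate to within about 1 mm sideways. I'll check fore and aft using the knob top at scene-crop (163,237).

Run:
```python
import pickle;from h import *
s=pickle.load(open('d1.pkl','rb'))['scene']
F=lambda u,v:((u+.5)/4-.5+270,(v+.5)/4-.5+170)
print('knobtop',ray(s,*F(163,245),.139),'plate',ray(s,*F(161.5,368),.058),'pin tip',ray(s,*F(160,349),.066),'disc bot centre~',ray(s,*F(158,325),.089))
for z in(.139,.111,.089):print(z,4*(proj(s,[.5475,-.057,z])+.5-[270,170])-.5)
```

```text
knobtop [ 0.54786129 -0.05418657  0.139     ] plate [ 0.55213171 -0.05772331  0.058     ] pin tip [ 0.54600639 -0.05529285  0.066     ] disc bot centre~ [ 0.55140221 -0.05932412  0.089     ]
0.139 [157.89882506 246.24199905]
0.111 [158.15467681 287.81790142]
0.089 [158.34936489 319.45470829]
```

Request:
play_rows:
  commands:
    - {"tx": 0.05,"ty": 0,"tz": 0.5,"wx": 0,"wy": 0,"wz": 0}
    - {"tx": 0,"ty": 0,"tz": 0.5,"wx": 0,"wy": 0,"wz": 0}
    - {"tx": 0,"ty": 0,"tz": 0.4,"wx": 0,"wy": 0,"wz": 0}
    - {"tx": 0,"ty": 0,"tz": 0,"wx": 0,"wy": 0,"wz": 0}
    - {"tx": 0,"ty": 0,"tz": 0,"wx": 0,"wy": 0,"wz": 0}
    - {"tx": 0,"ty": 0,"tz": 0,"wx": 0,"wy": 0,"wz": 0}

```text
clock: 6.03
position: [0.5491, -0.0548, 0.1012]
ee_rot: [-180.0, 0.0, -0.0]
wrist_force: [1.0, 0.5, -0.2]
width: 0.0259
grip_force: 59.1
```

Request:
play_rows:
  commands:
    - {"tx": 0,"ty": 0,"tz": 0.1,"wx": 0,"wy": 0,"wz": 0}
    - {"tx": 0,"ty": 0,"tz": 0.1,"wx": 0,"wy": 0,"wz": 0}
    - {"tx": 0,"ty": 0,"tz": 0.1,"wx": 0,"wy": 0,"wz": 0}
    - {"tx": 0,"ty": 0,"tz": 0.1,"wx": 0,"wy": 0,"wz": 0}
    - {"tx": 0,"ty": 0,"tz": 0.1,"wx": 0,"wy": 0,"wz": 0}
    - {"tx": 0,"ty": 0,"tz": 0.1,"wx": 0,"wy": 0,"wz": 0}
    - {"tx": 0,"ty": 0,"tz": 0,"wx": 0,"wy": 0,"wz": 0}
    - {"tx": 0,"ty": 0,"tz": 0,"wx": 0,"wy": 0,"wz": 0}

```text
clock: 6.7
position: [0.549, -0.0547, 0.0952]
ee_rot: [180.0, 0.0, 0.0]
wrist_force: [0.1, -0.8, -1.9]
width: 0.0264
grip_force: 59.1
```

Request:
play_rows:
  commands:
    - {"tx": 0,"ty": 0.25,"tz": 0,"wx": 0,"wy": 0,"wz": 0}
    - {"tx": 0,"ty": 0,"tz": 0,"wx": 0,"wy": 0,"wz": 0}
    - {"tx": 0,"ty": 0,"tz": 0,"wx": 0,"wy": 0,"wz": 0}
    - {"tx": 0,"ty": 0,"tz": 0,"wx": 0,"wy": 0,"wz": 0}
    - {"tx": 0,"ty": 0,"tz": 0,"wx": 0,"wy": 0,"wz": 0}
    - {"tx": 0,"ty": 0,"tz": 0,"wx": 0,"wy": 0,"wz": 0}

```text
clock: 7.2
position: [0.5492, -0.0572, 0.0953]
ee_rot: [-180.0, -0.0, 0.0]
wrist_force: [0.1, -0.2, -1.8]
width: 0.0264
grip_force: 59.1
```

Request:
play_rows:
  commands:
    - {"tx": 0,"ty": 0,"tz": 0.1,"wx": 0,"wy": 0,"wz": 0}
    - {"tx": 0,"ty": 0,"tz": 0.1,"wx": 0,"wy": 0,"wz": 0}
    - {"tx": 0,"ty": 0,"tz": 0.1,"wx": 0,"wy": 0,"wz": 0}
    - {"tx": 0,"ty": 0,"tz": 0.1,"wx": 0,"wy": 0,"wz": 0}
    - {"tx": 0,"ty": 0,"tz": 0,"wx": 0,"wy": 0,"wz": 0}
    - {"tx": 0,"ty": 0,"tz": 0,"wx": 0,"wy": 0,"wz": 0}

```text
clock: 7.7
position: [0.5491, -0.0572, 0.0912]
ee_rot: [-180.0, 0.0, 0.0]
wrist_force: [-0.8, -0.8, 0.3]
width: 0.0262
grip_force: 59.1
```

Request:
play_rows:
  commands:
    - {"tx": 0,"ty": 0,"tz": 0.05,"wx": 0,"wy": 0,"wz": 0}
    - {"tx": 0,"ty": 0,"tz": 0.05,"wx": 0,"wy": 0,"wz": 0}
    - {"tx": 0,"ty": 0,"tz": 0.05,"wx": 0,"wy": 0,"wz": 0}
    - {"tx": 0,"ty": 0,"tz": 0.05,"wx": 0,"wy": 0,"wz": 0}
    - {"tx": 0,"ty": 0,"tz": 0,"wx": 0,"wy": 0,"wz": 0}
    - {"tx": 0,"ty": 0,"tz": 0,"wx": 0,"wy": 0,"wz": 0}

```text
clock: 8.2
position: [0.5491, -0.0573, 0.0893]
ee_rot: [180.0, 0.0, -0.0]
wrist_force: [-0.2, 0.4, -0.6]
width: 0.0264
grip_force: 59.1
```

Request:
play_rows:
  commands:
    - {"tx": 0,"ty": 0,"tz": 0.05,"wx": 0,"wy": 0,"wz": 0}
    - {"tx": 0,"ty": 0,"tz": 0.05,"wx": 0,"wy": 0,"wz": 0}
    - {"tx": 0,"ty": 0,"tz": 0.05,"wx": 0,"wy": 0,"wz": 0}
    - {"tx": 0,"ty": 0,"tz": 0,"wx": 0,"wy": 0,"wz": 0}
    - {"tx": 0,"ty": 0,"tz": 0,"wx": 0,"wy": 0,"wz": 0}

```text
clock: 8.62
position: [0.5492, -0.0573, 0.0878]
ee_rot: [180.0, -0.0, 0.0]
wrist_force: [0.7, -0.8, -0.2]
width: 0.0262
grip_force: 59.1
```

Request:
play_rows:
  commands:
    - {"tx": 0,"ty": 0,"tz": 0.05,"wx": 0,"wy": 0,"wz": 0}
    - {"tx": 0,"ty": 0,"tz": 0.05,"wx": 0,"wy": 0,"wz": 0}
    - {"tx": 0,"ty": 0,"tz": 0.05,"wx": 0,"wy": 0,"wz": 0}
    - {"tx": 0,"ty": 0,"tz": 0.05,"wx": 0,"wy": 0,"wz": 0}
    - {"tx": 0,"ty": 0,"tz": 0,"wx": 0,"wy": 0,"wz": 0}
    - {"tx": 0,"ty": 0,"tz": 0,"wx": 0,"wy": 0,"wz": 0}

```text
clock: 9.12
position: [0.5493, -0.0572, 0.0859]
ee_rot: [-180.0, -0.0, 0.0]
wrist_force: [-0.8, 0.6, 1.8]
width: 0.0262
grip_force: 59.2
```

Request:
play_rows:
  commands:
    - {"tx": 0,"ty": 0,"tz": 0.05,"wx": 0,"wy": 0,"wz": 0}
    - {"tx": 0,"ty": 0,"tz": 0.05,"wx": 0,"wy": 0,"wz": 0}
    - {"tx": 0,"ty": 0,"tz": 0,"wx": 0,"wy": 0,"wz": 0}
    - {"tx": 0,"ty": 0,"tz": 0,"wx": 0,"wy": 0,"wz": 0}

```text
clock: 9.45
position: [0.5492, -0.0573, 0.0848]
ee_rot: [180.0, -0.0, -0.0]
wrist_force: [-0.5, -0.8, 3.5]
width: 0.0262
grip_force: 59.2
```

Request:
play_rows:
  commands:
    - {"tx": 0,"ty": 0,"tz": 0.05,"wx": 0,"wy": 0,"wz": 0}
    - {"tx": 0,"ty": 0,"tz": 0.05,"wx": 0,"wy": 0,"wz": 0}
    - {"tx": 0,"ty": 0,"tz": 0,"wx": 0,"wy": 0,"wz": 0}
    - {"tx": 0,"ty": 0,"tz": 0,"wx": 0,"wy": 0,"wz": 0}

```text
clock: 9.78
position: [0.5492, -0.0573, 0.0842]
ee_rot: [-180.0, -0.0, -0.0]
wrist_force: [-0.9, 1.1, 6.7]
width: 0.026
grip_force: 59.3
```

Request:
play_rows:
  commands:
    - {"tx": 0,"ty": 0,"tz": 0.05,"wx": 0,"wy": 0,"wz": 0}
    - {"tx": 0,"ty": 0,"tz": 0,"wx": 0,"wy": 0,"wz": 0}
    - {"tx": 0,"ty": 0,"tz": 0,"wx": 0,"wy": 0,"wz": 0}

```text
clock: 10.03
position: [0.5493, -0.0573, 0.084]
ee_rot: [-180.0, -0.0, -0.0]
wrist_force: [-1.6, -0.4, 8.3]
width: 0.0261
grip_force: 59.5
```

Request:
play_rows:
  commands:
    - {"tx": 0,"ty": 0,"tz": 0.05,"wx": 0,"wy": 0,"wz": 0}
    - {"tx": 0,"ty": 0,"tz": 0,"wx": 0,"wy": 0,"wz": 0}
    - {"tx": 0,"ty": 0,"tz": 0,"wx": 0,"wy": 0,"wz": 0}

```text
clock: 10.28
position: [0.5493, -0.0572, 0.0838]
ee_rot: [-180.0, -0.0, 0.0]
wrist_force: [-2.3, 0.8, 11.0]
width: 0.0266
grip_force: 59.8
```

Request:
play_rows:
  commands:
    - {"tx": 0,"ty": 0,"tz": 0.06,"wx": 0,"wy": 0,"wz": 0}
    - {"tx": 0,"ty": 0,"tz": 0,"wx": 0,"wy": 0,"wz": 0}
    - {"tx": 0,"ty": 0,"tz": 0,"wx": 0,"wy": 0,"wz": 0}
    - {"tx": 0,"ty": 0,"tz": 0,"wx": 0,"wy": 0,"wz": 0}

```text
clock: 10.62
position: [0.5494, -0.0573, 0.0836]
ee_rot: [-180.0, -0.0, -0.0]
wrist_force: [-2.6, 0.4, 14.1]
width: 0.0262
grip_force: 60.1
```

Request:
play_rows:
  commands:
    - {"tx": 0,"ty": 0,"tz": 0,"wx": 0,"wy": 0,"wz": 0}
    - {"tx": 0,"ty": 0,"tz": 0,"wx": 0,"wy": 0,"wz": 0}

```text
clock: 10.78
position: [0.5493, -0.0573, 0.0836]
ee_rot: [-180.0, -0.0, -0.0]
wrist_force: [-3.7, 0.5, 14.0]
width: 0.0261
grip_force: 60.1
```

Request:
play_rows:
  commands:
    - {"tx": 0,"ty": 0,"tz": 0,"wx": 0,"wy": 0,"wz": 0}
    - {"tx": 0,"ty": 0,"tz": 0,"wx": 0,"wy": 0,"wz": 0}

```text
clock: 10.95
position: [0.5494, -0.0573, 0.0836]
ee_rot: [-180.0, -0.0, -0.0]
wrist_force: [-2.9, 0.1, 14.0]
width: 0.026
grip_force: 60.1
```

Steady at about 15 N including the stopper's weight. I'll hold it for over a second, then lift.

Request:
play_rows:
  commands:
    - {"tx": 0,"ty": 0,"tz": 0,"wx": 0,"wy": 0,"wz": 0}
    - {"tx": 0,"ty": 0,"tz": 0,"wx": 0,"wy": 0,"wz": 0}
    - {"tx": 0,"ty": 0,"tz": 0,"wx": 0,"wy": 0,"wz": 0}
    - {"tx": 0,"ty": 0,"tz": 0,"wx": 0,"wy": 0,"wz": 0}
    - {"tx": 0,"ty": 0,"tz": 0,"wx": 0,"wy": 0,"wz": 0}
    - {"tx": 0,"ty": 0,"tz": 0,"wx": 0,"wy": 0,"wz": 0}
    - {"tx": 0,"ty": 0,"tz": 0,"wx": 0,"wy": 0,"wz": 0}
    - {"tx": 0,"ty": 0,"tz": 0,"wx": 0,"wy": 0,"wz": 0}
    - {"tx": 0,"ty": 0,"tz": 0,"wx": 0,"wy": 0,"wz": 0}
    - {"tx": 0,"ty": 0,"tz": 0,"wx": 0,"wy": 0,"wz": 0}
    - {"tx": 0,"ty": 0,"tz": 0,"wx": 0,"wy": 0,"wz": 0}
    - {"tx": 0,"ty": 0,"tz": 0,"wx": 0,"wy": 0,"wz": 0}

```text
clock: 11.95
position: [0.5494, -0.0573, 0.0836]
ee_rot: [-180.0, -0.0, -0.0]
wrist_force: [-2.4, 0.2, 13.9]
width: 0.0263
grip_force: 60.1
```

Request:
play_rows:
  commands:
    - {"tx": 0,"ty": 0,"tz": -0.2,"wx": 0,"wy": 0,"wz": 0}
    - {"tx": 0,"ty": 0,"tz": -0.5,"wx": 0,"wy": 0,"wz": 0}
    - {"tx": 0,"ty": 0,"tz": -1,"wx": 0,"wy": 0,"wz": 0}
    - {"tx": 0,"ty": 0,"tz": -2,"wx": 0,"wy": 0,"wz": 0}
    - {"tx": 0,"ty": 0,"tz": -1.5,"wx": 0,"wy": 0,"wz": 0}
    - {"tx": 0,"ty": 0,"tz": -0.5,"wx": 0,"wy": 0,"wz": 0}
    - {"tx": 0,"ty": 0,"tz": 0,"wx": 0,"wy": 0,"wz": 0}
    - {"tx": 0,"ty": 0,"tz": 0,"wx": 0,"wy": 0,"wz": 0}

```text
clock: 12.62
position: [0.5489, -0.0572, 0.1391]
ee_rot: [-180.0, 0.0, 0.0]
wrist_force: [-0.3, -0.0, -0.6]
width: 0.0264
grip_force: 59.1
```

Run:
```python
from rig import arm,camera
import cv2,pickle,numpy as np
d={n:camera(n) for n in("scene","top")}
pickle.dump(d,open('d2.pkl','wb'))
f=lambda im,x,y,w,h,k:cv2.resize(im[y:y+h,x:x+w],None,fx=k,fy=k,interpolation=cv2.INTER_CUBIC)
d0=pickle.load(open('d.pkl','rb'))['top']['color']
a=np.hstack([f(d['scene']['color'],315,225,64,48,6),f(d['top']['color'],255,195,64,48,6)])
b=np.hstack([f(d['scene']['color'],355,200,128,48,3),f(d0,186,225,64,24,6)[:, :],])[:, :768] if 0 else np.hstack([f(d['scene']['color'],360,200,110,44,3.5)[:154],f(d0,140,240,110,44,3.5)[:154]])[:, :768]
b=cv2.copyMakeBorder(b,0,0,0,768-b.shape[1],0)
cv2.imwrite('pics/d.png',np.vstack([a,b]))
```

```text
(no output)
```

View pics/d.png

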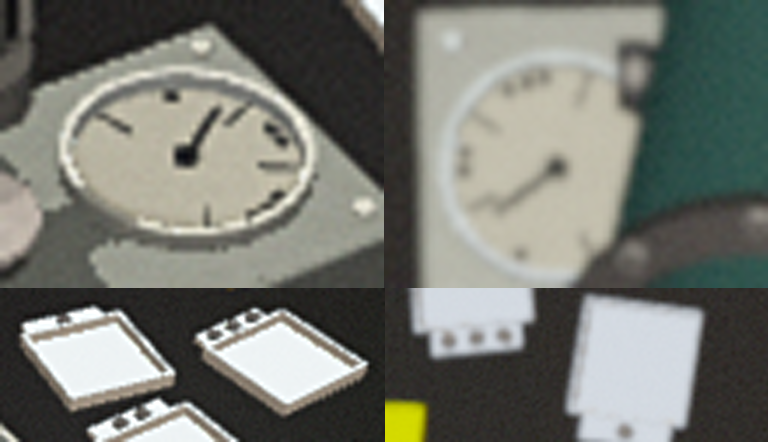

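The hand has stopped between the one-dot mark and the first line. In the top view it reads about 1.27 rad (hub (558,167), tip (498,212)), with the 1.5 line clearly beyond it, and the scene view agrees. That is sector one. The tray nearest the robot has one stud, and its centre is about (0.458,0.222).

Request:
play_rows:
  commands:
    - {"tx": -0.3,"ty": -1,"tz": 0,"wx": 0,"wy": 0,"wz": 0}
    - {"tx": -0.7,"ty": -2,"tz": 0,"wx": 0,"wy": 0,"wz": 0}
    - {"tx": -1,"ty": -3,"tz": 0,"wx": 0,"wy": 0,"wz": 0}
    - {"tx": -1,"ty": -3,"tz": 0,"wx": 0,"wy": 0,"wz": 0}
    - {"tx": -1,"ty": -3,"tz": 0,"wx": 0,"wy": 0,"wz": 0}
    - {"tx": -1,"ty": -3,"tz": 0,"wx": 0,"wy": 0,"wz": 0}
    - {"tx": -1,"ty": -3,"tz": 0,"wx": 0,"wy": 0,"wz": 0}
    - {"tx": -1,"ty": -3,"tz": 0,"wx": 0,"wy": 0,"wz": 0}
    - {"tx": -1,"ty": -3,"tz": 0,"wx": 0,"wy": 0,"wz": 0}
    - {"tx": -0.7,"ty": -2,"tz": 0,"wx": 0,"wy": 0,"wz": 0}
    - {"tx": -0.3,"ty": -1.2,"tz": 0,"wx": 0,"wy": 0,"wz": 0}
    - {"tx": 0,"ty": -0.7,"tz": 0,"wx": 0,"wy": 0,"wz": 0}

```text
clock: 13.72
position: [0.4574, 0.224, 0.1386]
ee_rot: [180.0, 0.1, 0.2]
wrist_force: [-0.3, -0.8, -0.6]
width: 0.026
grip_force: 59.2
```

Request:
play_rows:
  commands:
    - {"tx": 0,"ty": 0,"tz": 0,"wx": 0,"wy": 0,"wz": 0}
    - {"tx": 0,"ty": 0,"tz": 1,"wx": 0,"wy": 0,"wz": 0}
    - {"tx": 0,"ty": 0,"tz": 2,"wx": 0,"wy": 0,"wz": 0}
    - {"tx": 0,"ty": 0,"tz": 2,"wx": 0,"wy": 0,"wz": 0}
    - {"tx": 0,"ty": 0,"tz": 2,"wx": 0,"wy": 0,"wz": 0}
    - {"tx": 0,"ty": 0,"tz": 1.5,"wx": 0,"wy": 0,"wz": 0}
    - {"tx": 0,"ty": 0,"tz": 0.5,"wx": 0,"wy": 0,"wz": 0}
    - {"tx": 0,"ty": 0,"tz": 0,"wx": 0,"wy": 0,"wz": 0}
    - {"tx": 0,"ty": 0,"tz": 0,"wx": 0,"wy": 0,"wz": 0}
    - {"tx": 0,"ty": 0,"tz": 0,"wx": 0,"wy": 0,"wz": 0}

```text
clock: 14.55
position: [0.4599, 0.2212, 0.0498]
ee_rot: [-180.0, -0.1, -0.1]
wrist_force: [-0.3, -1.0, -0.6]
width: 0.0261
grip_force: 59.2
```

Run:
```python
from rig import arm,camera
import cv2,pickle;from h import *
s=camera('scene')
print(ray(s,387.7,220.3,.012),arm.state()['position'])
cv2.imwrite('pics/e.png',cv2.resize(s['color'][150:270,330:490],None,fx=4,fy=4,interpolation=cv2.INTER_CUBIC))
```

```text
[0.46417226 0.21815516 0.012     ] [0.45996707 0.22155102 0.05000392]
```

View pics/e.png

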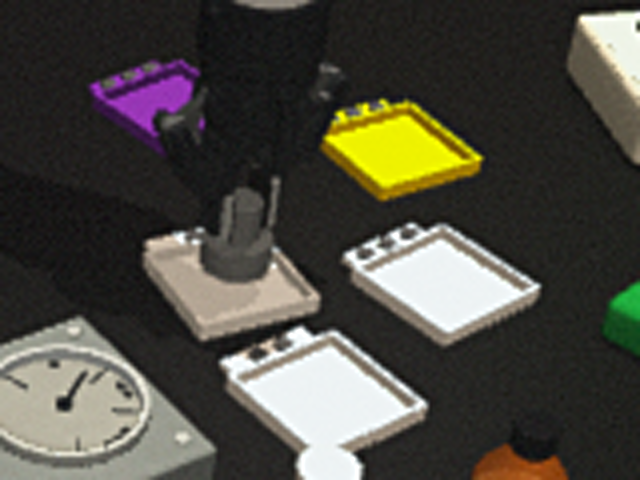

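The stopper hangs upright over the middle of the one-stud tray. Lowering.

Request:
play_rows:
  commands:
    - {"tx": 0,"ty": 0,"tz": 0.8,"wx": 0,"wy": 0,"wz": 0}
    - {"tx": 0,"ty": 0,"tz": 0.8,"wx": 0,"wy": 0,"wz": 0}
    - {"tx": 0,"ty": 0,"tz": 0.2,"wx": 0,"wy": 0,"wz": 0}
    - {"tx": 0,"ty": 0,"tz": 0.1,"wx": 0,"wy": 0,"wz": 0}
    - {"tx": 0,"ty": 0,"tz": 0.1,"wx": 0,"wy": 0,"wz": 0}
    - {"tx": 0,"ty": 0,"tz": 0.1,"wx": 0,"wy": 0,"wz": 0}
    - {"tx": 0,"ty": 0,"tz": 0,"wx": 0,"wy": 0,"wz": 0}
    - {"tx": 0,"ty": 0,"tz": 0,"wx": 0,"wy": 0,"wz": 0}
    - {"tx": 0,"ty": 0,"tz": 0,"wx": 0,"wy": 0,"wz": 0}

```text
clock: 15.35
position: [0.4588, 0.2217, 0.0289]
ee_rot: [-180.0, 0.0, 0.0]
wrist_force: [-1.0, -0.0, 6.2]
width: 0.0262
grip_force: 59.9
```

Resting on the tray floor. Releasing and backing off.

Request:
play_rows:
  commands:
    - {"tx": 0,"ty": 0,"tz": -0.05,"wx": 0,"wy": 0,"wz": 0}
    - {"tx": 0,"ty": 0,"tz": 0,"wx": 0,"wy": 0,"wz": 0}
    - {"tx": 0,"ty": 0,"tz": 0,"wx": 0,"wy": 0,"wz": 0}
    - {"tx": 0,"ty": 0,"tz": 0,"wx": 0,"wy": 0,"wz": 0}
    - {"tx": 0,"ty": 0,"tz": 0,"wx": 0,"wy": 0,"wz": 0}
    - {"tx": 0,"ty": 0,"tz": 0,"wx": 0,"wy": 0,"wz": 0}
    - {"tx": 0,"ty": 0,"tz": 0,"wx": 0,"wy": 0,"wz": 0}
    - {"tx": 0,"ty": 0,"tz": 0,"wx": 0,"wy": 0,"wz": 0}
    - {"tx": 0,"ty": 0,"tz": 0,"wx": 0,"wy": 0,"wz": 0}
    - {"tx": 0,"ty": 0,"tz": 0,"wx": 0,"wy": 0,"wz": 0}
    - {"tx": 0,"ty": 0,"tz": 0,"wx": 0,"wy": 0,"wz": 0}
    - {"tx": 0,"ty": 0,"tz": 0,"wx": 0,"wy": 0,"wz": 0}
  fingers: 1

```text
clock: 16.35
position: [0.4591, 0.2217, 0.0287]
ee_rot: [180.0, 0.0, 0.0]
wrist_force: [0.2, 0.4, -0.3]
width: 0.0856
grip_force: 0.0
```

Request:
play_rows:
  commands:
    - {"tx": 0,"ty": 0,"tz": -1,"wx": 0,"wy": 0,"wz": 0}
    - {"tx": 0,"ty": 0,"tz": -2,"wx": 0,"wy": 0,"wz": 0}
    - {"tx": 0,"ty": 0,"tz": -2.5,"wx": 0,"wy": 0,"wz": 0}
    - {"tx": 0,"ty": 0,"tz": -2.5,"wx": 0,"wy": 0,"wz": 0}
    - {"tx": 0,"ty": 0,"tz": -2.5,"wx": 0,"wy": 0,"wz": 0}
    - {"tx": 0,"ty": 0,"tz": -2,"wx": 0,"wy": 0,"wz": 0}
    - {"tx": 0,"ty": 0,"tz": -1,"wx": 0,"wy": 0,"wz": 0}
    - {"tx": 0,"ty": 0,"tz": 0,"wx": 0,"wy": 0,"wz": 0}
    - {"tx": 0,"ty": 0,"tz": 0,"wx": 0,"wy": 0,"wz": 0}
    - {"tx": 0,"ty": 0,"tz": 0,"wx": 0,"wy": 0,"wz": 0}

```text
clock: 17.18
position: [0.4583, 0.2214, 0.1628]
ee_rot: [179.9, 0.1, 0.0]
wrist_force: [0.4, -0.8, 0.6]
width: 0.0851
grip_force: 0.0
```

Run:
```python
from rig import arm,camera
import cv2,numpy as np
s=camera('scene');t=camera('top')
f=lambda im,x,y,w,h,k:cv2.resize(im[y:y+h,x:x+w],None,fx=k,fy=k,interpolation=cv2.INTER_CUBIC)
cv2.imwrite('pics/f.png',np.hstack([f(s['color'],310,170,130,110,3),f(t['color'],190,180,130,110,3)]))
```

```text
(no output)
```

View pics/f.png

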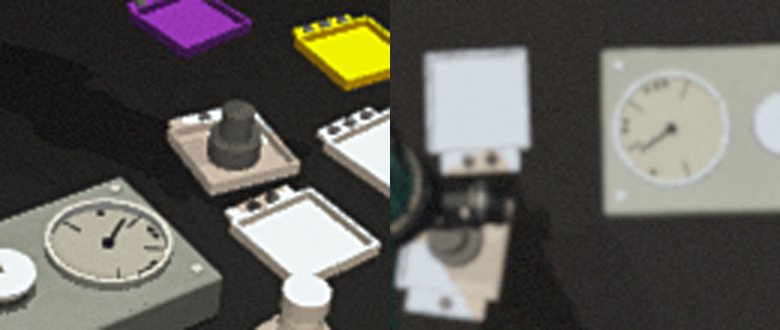

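The stopper stands upright in the middle of the one-stud tray (scene crop (235,145)). The hand, clear of its line in both views, is still in sector one.

```bash
python3 -c "
from rig import arm
print(arm.sign_off())"
```

```text
the job is handed in; nothing more can be done
None
```

I pressed the stopper flat at about 15 N for over a second, read the dial in sector one (about 1.25 rad), stood the stopper upright in the middle of the one-stud tray, and handed the job in; no verdict was returned.

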